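# Wind the heating bath up with the removable crank

## Robot

A 7-joint arm with a two-finger parallel gripper is mounted at the origin on the work surface. World frame = base frame: x ahead of the robot, y to its left, z up, the work surface at z = 0. Lengths are in mm, angles in rad, forces in N, time in s.
With the tool pointing down it reaches from about 425 to 875 mm from the base axis. Payload 9.9 kg.
Tool frame: the origin (TCP) lies at the very end of the fingers, on their centre line; the grasp point (between the pads) lies 19 mm behind it; z points along the fingers, y is the line along which they close (so a half turn about z gives the same grasp; the last joint's range is limited). The gripper opens to 85 mm and grips with 20 to 120 N. Pads are 22 mm wide; open, the fingers measure 114 mm over their backs; the gripper's body (76 mm by 85 mm) begins 54 mm behind the grasp point. The pads swing forward as they close: fully open they stand 13 mm farther back than shut.
Start: joints at [1.068, 0.576, 0.025, 1.437, -0.015, 1.129, -0.057], TCP at [274.503, -616.666, 231.289] pointing down, gripper open.
Joint ranges: [-2.76, 2.76], [-0.34, 2.15], [-1.52, 1.57], [0.19, 2.46], [-1.09, 4.23], [0.17, 1.99], [-2.82, 2.82]. Speed limits (rad/s): [2.22, 2.22, 3.01, 3.01, 3.14, 3.14, 3.14].

## Interface

Orientations are given as a rotation vector (axis times angle).
In Python, from cell import ctrl gives the robot as it stands.
- The arm moves only by the tool send_rows, never from a script. Its argument "deltas" is a list of rows, each an object with "fingers": the opening, from 0 (shut) to 1 (fully open); "travel": the shift along the tool's x, y, z in mm, a list of three; "roll": the turn about the tool's z in degrees. In form: [{"fingers": fingers, "travel": [x, y, z], "roll": roll}, ...]. A call has exactly 8 rows; each row is the pose to reach, as a shift and turn from the pose commanded when the call began, along the tool's axes at that moment; what a row does not reach only later rows make up. A row lasts 1/12 s, in which the tool goes at most 41.7 mm and 7.16 degrees, less where a joint would pass 70% of its speed; a pose out of reach is approached as far as the arm can. A call with a gripper value outside its range is refused whole. The fingers move at their own pace and stop on an object; "squeeze" is the grip in N (left out, the last holds). Time passes only in rows, so rows that repeat a pose let the fingers close, or fill a call up. It gives the time, the measured TCP pose, the force, the opening and the grip force at its end, in the units of the state.
- ctrl.observe(): the state, without advancing time (a new reading comes with each control period).
- ctrl.read_camera(name): name is "side" or "top"; returns (picture, depth): 384x512x3 uint8, red, green, blue; 384x512 float32, mm along the optical axis (not along the pixel's ray), 0 where there is no reading.
- ctrl.camera_info(name): a dict with "K" (3x3 intrinsics, pixels), "view" (4x4, takes a point from world to camera coordinates). Camera axes: x right, y down, z forward; pixel columns grow to the right and rows downward; lengths in mm; the calibration is good to about 2 mm. A picture is of the moment at which its call begins. camera_info takes no time and is no camera call.
- ctrl.finish_job(): hands the job in; it is judged then, once.
The state is a dict: "t": time; "joint_positions": joint angles; "joint_velocities": joint speeds; "tau": joint torques, N m; "eef_pos": TCP position; "orientation": TCP orientation; "contact_force": force on the tool from outside, world axes, zero at the start; "torque": the same for the moment, N m; "grip_width": opening from 0.0 (shut) to 1.0 (fully open); "gripper_force": force on a finger pad.
Only numpy, scipy, OpenCV 4.12 (cv2) and the standard library are available. Lean on these libraries where they do the work, as an engineer would, in place of code of your own. Each camera call takes 0.05 s, during which the arm holds its last target. There are 200 camera calls.

## Task

Fit the loose crank onto the upright square shaft end of the bath lift, pushed fully down onto the shoulder, then use it to wind the heating bath all the way up (clockwise from above) until you feel it come firmly against its upper stop. Be gentle: do not ram the crank onto the shaft or force the lift once it is at its stop, turn the shaft only with the crank, and leave the other things on the bench where they stand. Finish with the crank left fully seated on the shaft and let go.

Things in the scene. Friction and masses are not known exactly. Their poses are not given: they have to be found in the camera images.
- seat (a point): Fixed point on the lift's gearbox (white box 110 x 100 mm, 83 mm high, to the right of the heating bath): centre of the upper face of the round steel shoulder (36 mm diameter) that carries the square shaft end; on the shaft axis, 95 mm above the bench. z up, y points towards the bath, whose centre is 300 mm along y.
- shaft_top (a point): Centre of the flat top of the bright steel square shaft end, 14 x 14 mm, 22 mm tall above the shoulder. z up; its x, y are the fixed box's: how the square is turned about z differs each time and is NOT given, find it by feel. It resists turning with about 0.15 N m, so a crank pressed on it lightly (about 5 N, never near 80) can be turned until it drops on.
- crank_hub (a point): Centre of the loose crank's aluminium hub, a block 30 (x) x 28 (y) x 40 mm (z), half-way up. z up, x along the arm to the handle. Crank about 0.3 kg, balanced at the hub, found standing on it. Arm: flat bar 16 mm wide, 8 mm thick, top 18 mm above this point; round counterweight, 26 mm diameter, 43 mm behind. Best gripped across the y sides. Seated, this point is 20 mm above seat.
- socket (a point): Centre of the mouth of the square socket in the hub's underside, 20 mm below the hub's centre: 15.6 mm wide, 25 mm deep, 1.5 mm bevel at the mouth, sides parallel to the hub's x and y; z up. It fits the shaft in any of four quarter turns, and can enter when turned within about 5 degrees. Seated, it meets the seat point; on a misaligned square it rests 22 mm higher.
- crank_knob (a point): Centre of the crank's handle, a red upright round knob, 18 mm diameter, 40 mm tall (this point 22 mm above its lower end, which is 2 mm above the arm's top), 70 mm from the hub's axis along the hub's x and 42 mm above the hub's centre. It spins freely on its own axis, so its yaw means nothing; follow it round the seat point in a level circle.
- shaft (a joint): Twist of a torsion spring in the shaft's coupling, rad, positive when driven clockwise seen from above; 2 N m per rad, so it shows the winding torque: 0 at rest, up to about 0.1 while turning freely (2 to 3 N at the knob), growing steadily once at the stop: 0.15 to 0.3 is firmly there. It springs back when eased. Beyond 0.45 either way (13 N at the knob) the lift is being forced.
- bath_rim (a point): Centre of the black rim (238 mm across) of the white heating bath, at rim height; z up. It rises 25 mm per clockwise turn of the shaft, from a start about 1.5 to 2.2 turns below its upper stop. The stop's height is not given: it is felt as the turning force growing. The bath stays where it is left.
- reagent_jar: amber glass jar, blue lid, 70 mm diameter, 100 mm tall; origin at its underside. To be left where it stands.
- beaker: glass beaker, 80 mm rim, 100 mm tall; origin at its underside. To be left where it stands.
- cork_ring: cork ring, 100 mm diameter, 22 mm high; origin at its underside. To be left where it stands.
- water_bottle: clear bottle with red cap, 60 mm diameter, 190 mm tall; origin at its underside. To be left where it stands.
- spanner: steel spanner, 160 mm, lying flat; origin at its underside. To be left where it stands.
- screwdriver: screwdriver lying flat; origin at its underside. To be left where it stands.
Not all that is in view belongs to the job. Several things look just like the part that bears crank_hub: the one meant starts farthest to the robot's left.

How it is judged:
By the outcome, as a careful person would: the job done as asked, in the order asked, and still so for the second after the job is handed in, with the robot touching nothing.
It also fails if it takes over 72 s, if anything falls off the work surface, if the arm or the gripper's body presses on something with over 40 N, if the wrist force passes 120 N, or if a joint passes its speed limit or range.

## Working session

There is one attempt and no reset: what is moved stays moved. The work goes in short steps, Python scripts to look and compute and a tool call to move; the robot and the scene stay as the last step left them, time stands still between calls to the robot, and variables do not carry over. Pictures are saved under pics/ and viewed, at most 10 in all, crops included, and the job is handed in when it is done.

Besides the shell and the picture viewer there is one more tool, called after "Request:" by a JSON object that holds its "fn" and its "kwargs", one argument or row to a line. send_rows: Moves the arm, as the interface text tells. Its arguments: {"type":"object","properties":{"deltas":{"type":"array","items":{"type":"object","properties":{"fingers":{"type":"number"},"travel":{"type":"array","items":{"type":"number"}},"roll":{"type":"number"}}}},"squeeze":{"type":"number"}},"required":["deltas"]}

```bash
mkdir -p pics; ls; python3 - <<'E'
from cell import ctrl
import cv2,numpy as np
o=ctrl.observe();print(o['t'],o['eef_pos'],o['orientation'],o['grip_width'],o['contact_force'])
ims=[]
for n in ('top','side'):
    p,d=ctrl.read_camera(n);np.savez(f'pics/{n}0.npz',p=p,d=d);i=ctrl.camera_info(n);print(n,np.round(i['K'],1).tolist(),np.round(i['view'],3).tolist())
    cv2.imwrite(f'pics/{n}0.png',cv2.resize(p[:,:,::-1],(768,576),interpolation=cv2.INTER_CUBIC))
E
```

```text
pics
0.0 [ 274.35084821 -616.23900103  230.42479381] [-3.07135131e+00 -6.52814162e-01  6.18795055e-04] 0.9964589941853971 [ 0.10089951 -0.2097145   0.02267393]
top [[359.2, 0.0, 260.0], [0.0, 359.2, 190.5], [0.0, 0.0, 1.0]] [[-0.015, -1.0, -0.013, -141.657], [-0.986, 0.017, -0.167, 552.392], [0.167, 0.011, -0.986, 1160.008], [0.0, 0.0, 0.0, 1.0]]
side [[369.1, 0.0, 259.0], [0.0, 369.1, 186.3], [0.0, 0.0, 1.0]] [[-0.841, -0.541, 0.019, 344.48], [-0.307, 0.447, -0.84, 367.428], [0.446, -0.713, -0.542, 1130.435], [0.0, 0.0, 0.0, 1.0]]
```

View pics/top0.png

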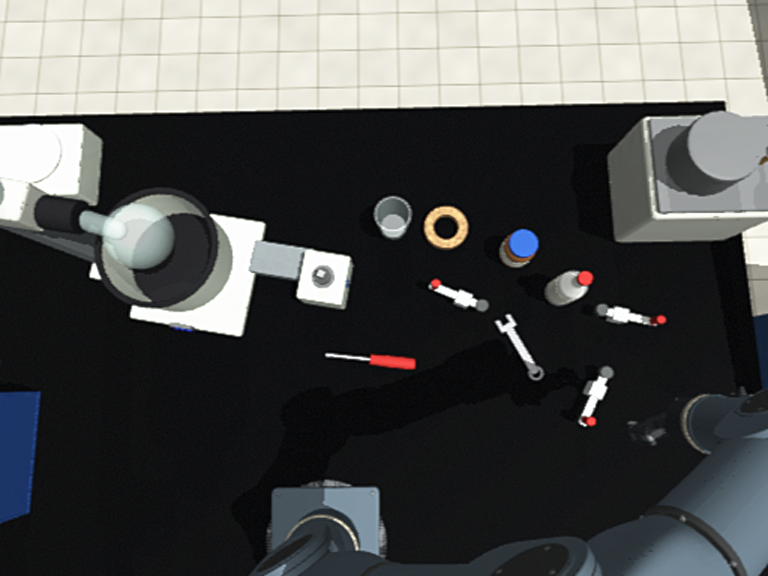

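View pics/side0.png

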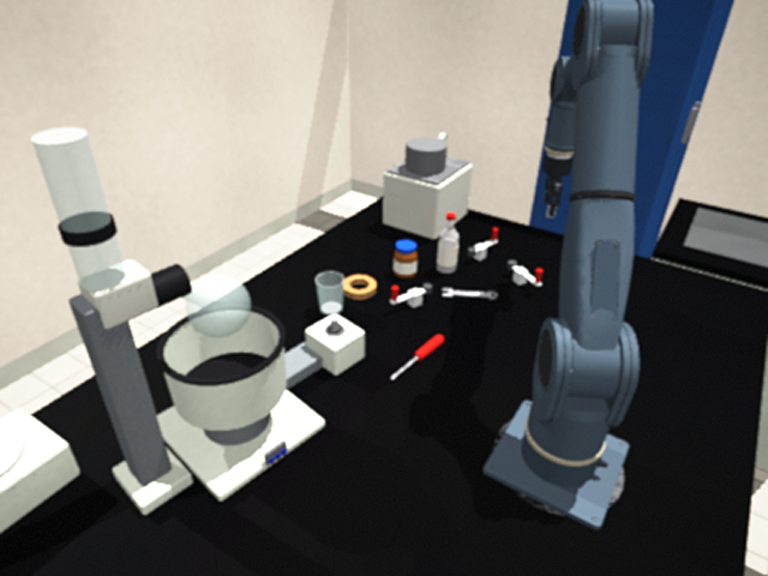

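Top view (768 px scale): the gearbox shaft is at (322,275) and the bath rim at (157,247). There are three possible cranks: A has its hub at (463,298) and knob at (435,284); B has its hub at (622,315) and knob at (660,320); C has its hub at (597,390) and knob at (590,421). Robot's left (+y) is image left, so I choose A. Next I'll measure it and check it in a close crop.

```bash
cat > h.py <<'E'
from cell import ctrl
import cv2,numpy as np
def load(n,f): z=np.load(f'pics/{n}{f}.npz');return z['p'],z['d']
def ray(n,u,v,z):
    i=ctrl.camera_info(n);V=np.array(i['view']);R=V[:3,:3];c=-R.T@V[:3,3]
    r=R.T@np.linalg.inv(i['K'])@[u,v,1];return c+r*(z-c[2])/r[2]
def cloud(n,d):
    i=ctrl.camera_info(n);V=np.array(i['view']);v,u=np.indices(d.shape)
    P=np.stack([u,v,np.ones_like(u)],-1)@np.linalg.inv(i['K']).T*d[...,None]
    return (P-V[:3,3])@V[:3,:3]
def proj(n,p):
    i=ctrl.camera_info(n);V=np.array(i['view']);q=i['K']@(V[:3,:3]@np.array(p)+V[:3,3]);return q[:2]/q[2]
def red(p):
    h=cv2.cvtColor(p,cv2.COLOR_RGB2HSV);return ((h[...,0]<8)|(h[...,0]>172))&(h[...,1]>150)&(h[...,2]>80)
E
python3 - <<'E'
from h import *
for n in('top','side'):
    p,d=load(n,0);m=red(p).astype(np.uint8)
    k,l,s,c=cv2.connectedComponentsWithStats(m)
    for j in range(1,k):
        if s[j,4]>8: print(n,'red',c[j].round(1),s[j],ray(n,*c[j],62 if n=='side' else 78).round(0))
p,d=load('top',0);C=cloud('top',d)
g=p.min(2)>110
def rect(mask,nm):
    P=C[mask][:,:2].astype(np.float32)
    if len(P)<5: print(nm,len(P));return
    print(nm,len(P),P.mean(0).round(1),'med z',np.median(C[mask][:,2]).round(1),[np.round(x,1) for x in cv2.minAreaRect(P)])
v,u=np.indices(d.shape)
w=(u>275)&(u<335)&(v>175)&(v<215)&(d>0)
rect(w&(C[...,2]>33)&(C[...,2]<46),'crank top z33-46');rect(w&(C[...,2]>55),'knob')
w=(u>190)&(u<240)&(v>155)&(v<215)
rect(w&(C[...,2]>78)&(C[...,2]<88),'box');rect(w&(C[...,2]>108)&(C[...,2]<125),'shaft');rect(w&(C[...,2]>90)&(C[...,2]<100),'shoulder')
a=cv2.resize(p[170:220,270:340,::-1],(700,500),interpolation=cv2.INTER_CUBIC)
b=cv2.resize(p[160:210,190:240,::-1],(500,500),interpolation=cv2.INTER_CUBIC)
cv2.imwrite('pics/crop0.png',cv2.resize(np.hstack([a,b]),(792,330)))
# side hub crank
p,d=load('side',0);S=cloud('side',d);C=S;v,u=np.indices(d.shape)
w=(u>195)&(u<250)&(v>205)&(v<260)
rect(w&(S[...,2]>108)&(S[...,2]<125),'side shaft');rect(w&(S[...,2]>79)&(S[...,2]<87),'side box')
E
```

```text
top red [389.9 184.9] [385 180  11  10  85] [ 556. -574.   78.]
top red [290.1 188.3] [288 186   6   7  28] [ 550. -249.   78.]
top red [440.2 212.6] [437 210   7   6  34] [ 463. -728.   78.]
top red [261.5 240.7] [246 236  31  10 228] [ 382. -153.   78.]
top red [393.8 280.5] [391 278   7   6  36] [ 253. -564.   78.]
side red [300.  143.5] [298 142   5   4  20] [ 646. -762.   62.]
side red [329.7 154.5] [328 151   5   8  33] [ 468. -737.   62.]
side red [358.9 181.8] [357 178   6  10  39] [ 257. -572.   62.]
side red [262.8 193.8] [260 190   7  10  45] [ 555. -254.   62.]
side red [286.3 230.4] [276 222  21  19 174] [ 360. -103.   62.]
crank top z33-46 192 [ 523.8 -303.6] med z 40.2 [array([ 526.4, -299.9]), array([135.7,  28.8]), np.float64(68.1)]
knob 31 [ 547.8 -247.1] med z 78.8 [array([ 548.4, -247.6]), array([16.3, 15.6]), np.float64(40.4)]
box 830 [566.   -3.5] med z 83.4 [array([567.5,  -3. ]), array([ 99.9, 109.2]), np.float64(80.1)]
shaft 22 [566.7  -3.5] med z 117.4 [array([567.1,  -2.9]), array([13.3, 12.6]), np.float64(61.8)]
shoulder 82 [566.   -3.1] med z 95.0 [array([564.2,  -2.1]), array([64.7, 39.5]), np.float64(41.5)]
side shaft 18 [568.5   1.4] med z 115.5 [array([568.6,   2.6]), array([15.3, 14.7]), np.float64(27.6)]
side box 406 [565.    6.6] med z 82.4 [array([569.6,   0.6]), array([100.2, 111.5]), np.float64(80.7)]
```

View pics/crop0.png

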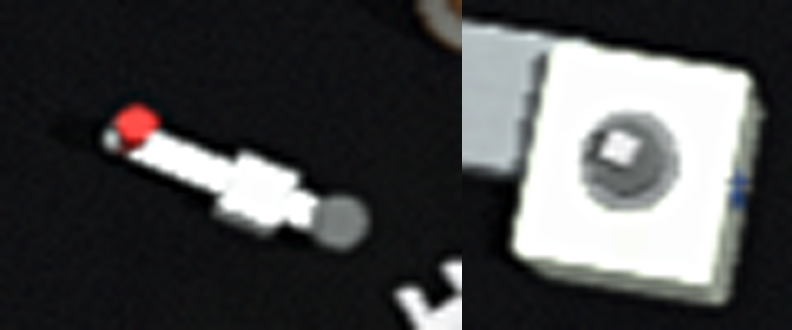

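The crop confirms A: its hub is at about (310,198) in the top image, the red knob at (290,188) and the counterweight at (322,203). That puts the hub at about (522,-312) with the arm pointing at 68°, and the shaft at about (568,-2). I'll set out now.

Request:
{"fn": "send_rows", "kwargs": {
  "deltas": [
    {"fingers":0.65,"travel":[40,-20,0],"roll":-5},
    {"fingers":0.65,"travel":[80,-40,0],"roll":-12},
    {"fingers":0.65,"travel":[115,-58,0],"roll":-19},
    {"fingers":0.65,"travel":[150,-76,0],"roll":-26},
    {"fingers":0.65,"travel":[185,-94,0],"roll":-33},
    {"fingers":0.65,"travel":[220,-112,0],"roll":-39},
    {"fingers":0.65,"travel":[255,-129,0],"roll":-44},
    {"fingers":0.65,"travel":[290,-147,0],"roll":-44}
  ],
  "squeeze": 40
}}

```text
t: 0.77
eef_pos: [480.3, -362.9, 231.1]
orientation: [-2.599, -1.764, 0.0]
contact_force: [1.3, -0.6, 0.8]
grip_width: 0.651
gripper_force: 0.0
```

```bash
cat >> h.py <<'E'
from scipy.spatial.transform import Rotation as Ro
def go(p=None,yaw=None):
    o=ctrl.observe();R=Ro.from_rotvec(o['orientation']).as_matrix();y=np.degrees(np.arctan2(R[1,0],R[0,0]))
    print('t',round(o['t'],2),'pos',np.round(o['eef_pos'],1),'yaw',y.round(1),'tz',R[:,2].round(3),'q',np.round(o['joint_positions'],2),'F',np.round(o['contact_force'],1),'M',np.round(o['torque'],2),'w',round(o['grip_width'],3),'gf',round(o['gripper_force'],1))
    if p is not None: print('travel',(R.T@(np.array(p)-o['eef_pos'])).round(1),'roll',None if yaw is None else round(-((yaw-y+180)%360-180),1))
E
python3 -c "
from h import *
go([522,-311.5,110],68)
print(ray('top',310,197.7,40),ray('top',321.7,203.5,38))"
```

```text
t 0.77 pos [ 480.3 -362.9  231.1] yaw 68.3 tz [-0.  0. -1.] q [ 0.71  0.47 -0.21  1.63  0.11  1.05  0.08] F [ 1.3 -0.6  0.8] M [-0.04 -0.1   0.  ] w 0.651 gf 0.0
travel [ 63.2  19.8 121.1] roll 0.3
[ 523.69851677 -317.7268271    40.        ] [ 503.72165521 -356.34889993   38.        ]
```

Request:
{"fn": "send_rows", "kwargs": {
  "deltas": [
    {"fingers":0.65,"travel":[15,5,20],"roll":0},
    {"fingers":0.65,"travel":[30,10,45],"roll":0},
    {"fingers":0.65,"travel":[45,15,70],"roll":0},
    {"fingers":0.65,"travel":[58,20,95],"roll":0},
    {"fingers":0.65,"travel":[61,20,110],"roll":0},
    {"fingers":0.65,"travel":[61,20,120],"roll":0},
    {"fingers":0.65,"travel":[61,20,120],"roll":0},
    {"fingers":0.65,"travel":[61,20,120],"roll":0}
  ]
}}

```text
t: 1.43
eef_pos: [520.5, -316.1, 111.3]
orientation: [-2.605, -1.755, 0.001]
contact_force: [0.1, -0.4, 1.1]
grip_width: 0.651
gripper_force: 0.0
```

```bash
python3 - <<'E'
from h import *
a=np.radians(68);e=np.array([np.cos(a),np.sin(a)]);n=np.array([-e[1],e[0]])
for cam in('top','side'):
    p,d=load(cam,0);C=cloud(cam,d);q=C[...,:2]-[522,-312]
    A=q@e;N=q@n
    w=(d>0)&(abs(N)<25)&(abs(A)<30)&(C[...,2]>30)&(C[...,2]<46)
    h=w&(abs(N)>9.5)
    print(cam,'hub side pts',h.sum(),'along',np.sort(A[h])[[0,1,-2,-1]].round(1),A[h].mean().round(1),'z',np.median(C[h][:,2]).round(1),'N hub',N[w&(abs(A)<10)].min().round(1),N[w&(abs(A)<10)].max().round(1))
    c=(d>0)&(abs(N)<25)&(A<-28)&(A>-65)&(C[...,2]>20)&(C[...,2]<50);print(' cw along',A[c].min().round(1),A[c].max().round(1),'N',N[c].min().round(1),N[c].max().round(1))
    k=(d>0)&(abs(N)<25)&(A>50)&(A<90)&(C[...,2]>70);print(' knob along',A[k].min().round(1),A[k].max().round(1),'N',N[k].min().round(1),N[k].max().round(1),C[k][:,2].max().round(0))
go([522,-313,9],68)
p,d=ctrl.read_camera('side');np.savez('pics/side1.npz',p=p,d=d)
u,v=proj('side',[522,-312,40]).astype(int);print(u,v)
cv2.imwrite('pics/s1.png',cv2.resize(p[v-60:v+40,u-65:u+65,::-1],(780,600),interpolation=cv2.INTER_CUBIC))
E
```

```text
top hub side pts 28 along [-20.1 -13.7  13.4  14.6] 0.3 z 40.7 N hub -14.0 14.7
 cw along -55.0 -28.1 N -9.1 14.7
 knob along 61.1 78.6 N -9.0 7.0 83.0
side hub side pts 20 along [-15.3 -10.   19.6  26.9] 5.6 z 38.1 N hub -12.4 15.3
 cw along -50.9 -29.3 N -10.7 15.9
 knob along 65.6 82.8 N -13.3 5.1 82.0
t 1.43 pos [ 520.5 -316.1  111.3] yaw 67.9 tz [-0.001 -0.    -1.   ] q [ 0.59  0.61 -0.19  1.76  0.16  0.8  -0.06] F [ 0.1 -0.4  1.1] M [-0.03  0.03 -0.06] w 0.651 gf 0.0
travel [  3.4   0.3 102.3] roll -0.1
276 194
```

View pics/s1.png

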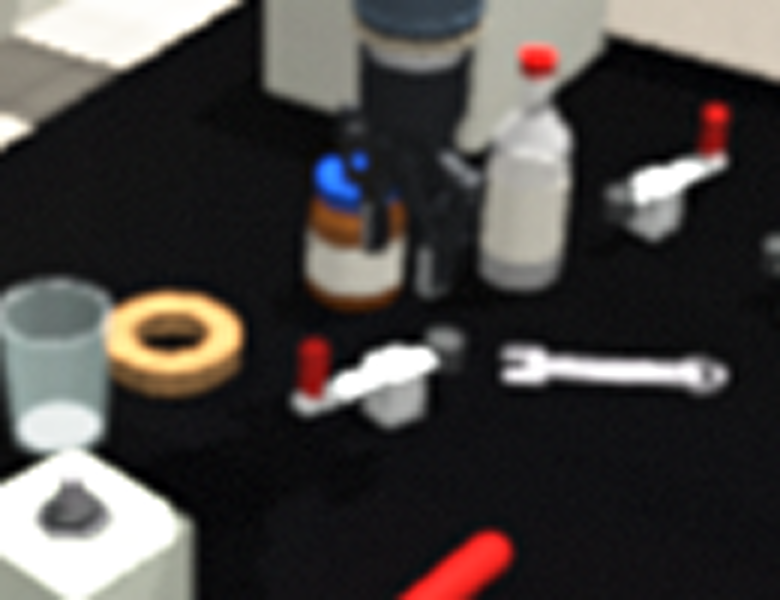

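The side crop shows the open fingers at about (375,210) and (435,270) directly above the crank hub at (397,385), with nothing else close. I'll go down and grip.

Request:
{"fn": "send_rows", "kwargs": {
  "deltas": [
    {"fingers":0.65,"travel":[3,0,20],"roll":0},
    {"fingers":0.65,"travel":[6,0,40],"roll":0},
    {"fingers":0.65,"travel":[6,0,60],"roll":0},
    {"fingers":0.65,"travel":[6,0,78],"roll":0},
    {"fingers":0.65,"travel":[6,0,90],"roll":0},
    {"fingers":0.65,"travel":[6,0,98],"roll":0},
    {"fingers":0.65,"travel":[6,0,101],"roll":0},
    {"fingers":0.65,"travel":[6,0,101],"roll":0}
  ]
}}

```text
t: 2.15
eef_pos: [523.4, -310.1, 10.4]
orientation: [2.605, 1.756, -0.0]
contact_force: [-0.3, -0.1, -0.7]
grip_width: 0.65
gripper_force: 0.0
```

Request:
{"fn": "send_rows", "kwargs": {
  "deltas": [
    {"fingers":0.5,"travel":[0,0,0],"roll":0},
    {"fingers":0.4,"travel":[0,0,0],"roll":0},
    {"fingers":0.3,"travel":[0,0,0],"roll":0},
    {"fingers":0.2,"travel":[0,0,0],"roll":0},
    {"fingers":0.1,"travel":[0,0,0],"roll":0},
    {"fingers":0.1,"travel":[0,0,0],"roll":0},
    {"fingers":0.1,"travel":[0,0,0],"roll":0},
    {"fingers":0.1,"travel":[0,0,0],"roll":0}
  ]
}}

```text
t: 2.82
eef_pos: [523.4, -310.1, 11.4]
orientation: [2.604, 1.756, 0.0]
contact_force: [-2.3, 0.4, 4.1]
grip_width: 0.322
gripper_force: 39.7
```

```bash
python3 -c "
from h import *
go()"
```

```text
t 2.82 pos [ 523.4 -310.1   11.4] yaw 68.0 tz [ 0.001 -0.001 -1.   ] q [ 0.56  0.74 -0.16  1.83  0.2   0.59 -0.11] F [-2.3  0.4  4.1] M [ 0.12  0.43 -0.03] w 0.322 gf 39.7
```

Request:
{"fn": "send_rows", "kwargs": {
  "deltas": [
    {"fingers":0.1,"travel":[0,0,-10],"roll":0},
    {"fingers":0.1,"travel":[0,0,-25],"roll":0},
    {"fingers":0.1,"travel":[0,0,-50],"roll":0},
    {"fingers":0.1,"travel":[0,0,-80],"roll":0},
    {"fingers":0.1,"travel":[0,0,-110],"roll":0},
    {"fingers":0.1,"travel":[0,0,-140],"roll":0},
    {"fingers":0.1,"travel":[0,0,-160],"roll":0},
    {"fingers":0.1,"travel":[0,0,-160],"roll":0}
  ]
}}

```text
t: 3.48
eef_pos: [525.3, -310.7, 175.7]
orientation: [2.599, 1.753, 0.006]
contact_force: [0.5, -0.2, -2.9]
grip_width: 0.327
gripper_force: 40.1
```

```bash
python3 -c "
from h import *
go([568,-1.5,171],90)
p,d=ctrl.read_camera('top')
C=cloud('top',d);m=red(p)&(abs(C[...,2]-230)<30);print(m.sum(),C[m].mean(0))"
```

```text
t 3.48 pos [ 525.3 -310.7  175.7] yaw 68.0 tz [ 0.007 -0.004 -1.   ] q [ 0.59  0.53 -0.21  1.69  0.13  0.92 -0.05] F [ 0.5 -0.2 -2.9] M [-0.01 -0.04 -0.01] w 0.327 gf 40.1
travel [302.7 -76.4   3.9] roll -22.0
35 [ 549.83967025 -248.68436126  243.45052839]
```

Request:
{"fn": "send_rows", "kwargs": {
  "deltas": [
    {"fingers":0.1,"travel":[15,-4,0],"roll":-2},
    {"fingers":0.1,"travel":[40,-10,0],"roll":-4},
    {"fingers":0.1,"travel":[70,-18,0],"roll":-7},
    {"fingers":0.1,"travel":[100,-25,0],"roll":-10},
    {"fingers":0.1,"travel":[130,-33,0],"roll":-13},
    {"fingers":0.1,"travel":[160,-40,0],"roll":-16},
    {"fingers":0.1,"travel":[190,-48,0],"roll":-19},
    {"fingers":0.1,"travel":[220,-55,0],"roll":-22}
  ]
}}

```text
t: 4.2
eef_pos: [553.3, -83.2, 168.7]
orientation: [-2.216, -2.224, 0.003]
contact_force: [1.1, -0.1, -4.4]
grip_width: 0.321
gripper_force: 40.0
```

```bash
python3 -c "
from h import *
go([568,-1.5,171],90)"
```

```text
t 4.2 pos [553.3 -83.2 168.7] yaw 90.2 tz [-0.003  0.001 -1.   ] q [ 0.29  0.48 -0.33  1.82  0.2   0.87 -0.13] F [ 1.1 -0.1 -4.4] M [-0.03 -0.05 -0.01] w 0.321 gf 40.0
travel [81.6 14.9 -2.3] roll 0.2
```

Request:
{"fn": "send_rows", "kwargs": {
  "deltas": [
    {"fingers":0.1,"travel":[25,4,0],"roll":0},
    {"fingers":0.1,"travel":[45,8,0],"roll":0},
    {"fingers":0.1,"travel":[60,11,0],"roll":0},
    {"fingers":0.1,"travel":[72,13,0],"roll":0},
    {"fingers":0.1,"travel":[79,14,0],"roll":0},
    {"fingers":0.1,"travel":[79,14,0],"roll":0},
    {"fingers":0.1,"travel":[79,14,0],"roll":0},
    {"fingers":0.1,"travel":[79,14,0],"roll":0}
  ]
}}

```text
t: 4.87
eef_pos: [568.4, -7.7, 170.0]
orientation: [2.223, 2.22, -0.002]
contact_force: [0.3, -0.4, -3.2]
grip_width: 0.323
gripper_force: 40.0
```

```bash
python3 - <<'E'
from h import *
go([568,-1.5,171],90)
for n in('top','side'):
    p,d=ctrl.read_camera(n);np.savez(f'pics/{n}2.npz',p=p,d=d)
    C=cloud(n,d)
    m=red(p)&(C[...,2]>190);print(n,'knob',m.sum(),C[m].mean(0).round(1) if m.any() else '')
    w=(abs(C[...,0]-568)<30)&(abs(C[...,1])<30)&(d>0)
    s=w&(C[...,2]>108)&(C[...,2]<125);print(' shaft',s.sum(),C[s].mean(0).round(1) if s.any() else '')
p,_=load('side',2);u,v=proj('side',[568,0,140]).astype(int);print(u,v)
cv2.imwrite('pics/s2.png',cv2.resize(p[v-45:v+35,u-50:u+50,::-1],(750,600),interpolation=cv2.INTER_CUBIC))
E
```

```text
t 4.87 pos [568.4  -7.7 170. ] yaw 89.9 tz [-0.001 -0.001 -1.   ] q [ 0.15  0.49 -0.33  1.8   0.2   0.89 -0.27] F [ 0.3 -0.4 -3.2] M [ 0.01  0.04 -0.01] w 0.323 gf 40.0
travel [ 6.2 -0.4 -1. ] roll -0.1
top knob 49 [ 527.3 -516.4  234.4]
 shaft 0 
side knob 58 [543.9  71.3 247.3]
 shaft 19 [568.6   1.9 114.6]
222 207
```

View pics/s2.png

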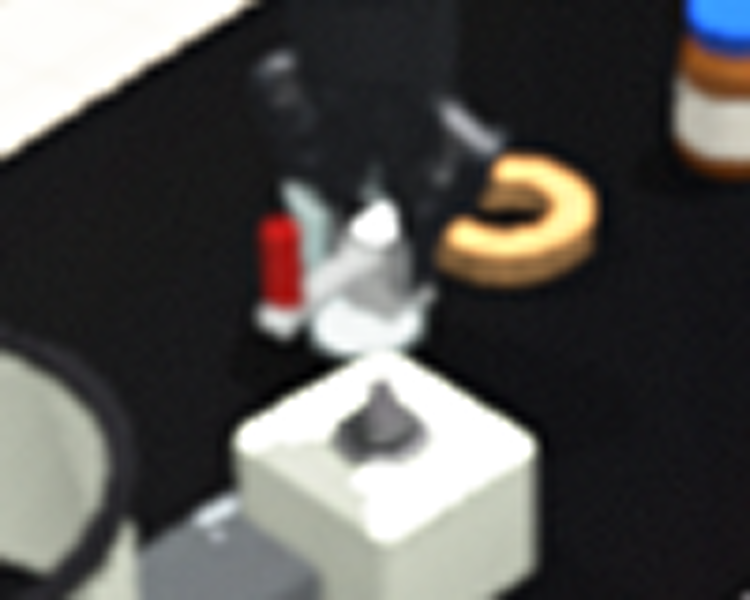

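The side crop shows the crank held level, with its red knob at (280,260) and its hub at (380,270). It stands above the shaft end at (380,400), which is still free. Next I'll check the offset of the held knob from the shaft.

```bash
python3 - <<'E'
from h import *
for n in('top','side'):
    p,d=load(n,2);m=red(p);u,v=proj(n,[568,63,222]).astype(int)
    w=np.zeros_like(m);w[v-20:v+20,u-20:u+20]=1;m&=w
    c=np.argwhere(m).mean(0)[::-1];dd=cloud(n,d)[m]
    # knob: red cylinder; top view centroid mostly the cap z~241
    print(n,m.sum(),c.round(1),'ray',ray(n,*c,221 if n=='side' else 238).round(1),'z range',dd[:,2].min().round(0),dd[:,2].max().round(0))
    p,d=load(n,0);C=cloud(n,d);w=(abs(C[...,0]-568)<30)&(abs(C[...,1])<30)&(C[...,2]>111)&(C[...,2]<125)&(d>0)
    c=np.argwhere(w).mean(0)[::-1];print('  shaft px',c.round(1),ray(n,*c,116).round(1))
    # shoulder: disc by depth
    w=(abs(C[...,0]-568)<30)&(abs(C[...,1])<30)&(C[...,2]>91)&(d>0);c=np.argwhere(w).mean(0)[::-1];print('  shoulder+shaft',c.round(1),ray(n,*c,100).round(1))
go()
E
```

```text
<stdin>:5: RuntimeWarning: Mean of empty slice.
  ret = um.true_divide(
Traceback (most recent call last):
ValueError: zero-size array to reduction operation minimum which has no identity
```

```bash
python3 - <<'E'
from h import *
n='side'
p,d=load(n,2);m=red(p);u,v=proj(n,[568,63,222]).astype(int)
w=np.zeros_like(m);w[v-20:v+20,u-20:u+20]=1;m&=w
c=np.argwhere(m).mean(0)[::-1];print(m.sum(),c.round(1),'knob ray',ray(n,*c,221).round(1))
for n in('top','side'):
    p,d=load(n,0);C=cloud(n,d);b=(abs(C[...,0]-568)<30)&(abs(C[...,1])<30)&(d>0)
    c=np.argwhere(b&(C[...,2]>110)&(C[...,2]<125)).mean(0)[::-1];print(n,'shaft px',c.round(1),ray(n,*c,116).round(1))
    c=np.argwhere(b&(C[...,2]>91)).mean(0)[::-1];print('  shoulder+shaft',c.round(1),ray(n,*c,98).round(1))
E
```

```text
56 [208.9 196.3] knob ray [572.8  60.4 221. ]
top shaft px [213.3 182.4] [566.8  -3.4 116. ]
  shoulder+shaft [214.1 183.3] [567.3  -3.4  98. ]
side shaft px [221.9 213.3] [568.4   1.8 116. ]
  shoulder+shaft [222.3 216.9] [ 5.693e+02 -2.000e-01  9.800e+01]
```

Request:
{"fn": "send_rows", "kwargs": {
  "deltas": [
    {"fingers":0.1,"travel":[3,0,5],"roll":0},
    {"fingers":0.1,"travel":[6,0,12],"roll":0},
    {"fingers":0.1,"travel":[7,0,20],"roll":0},
    {"fingers":0.1,"travel":[7,0,27],"roll":0},
    {"fingers":0.1,"travel":[7,0,32],"roll":0},
    {"fingers":0.1,"travel":[7,0,35],"roll":0},
    {"fingers":0.1,"travel":[7,0,35],"roll":0},
    {"fingers":0.1,"travel":[7,0,35],"roll":0}
  ]
}}

```text
t: 5.63
eef_pos: [568.7, 0.7, 135.1]
orientation: [-2.221, -2.221, 0.0]
contact_force: [0.4, -0.2, -2.7]
grip_width: 0.323
gripper_force: 40.0
```

```bash
python3 - <<'E'
from h import *
go([568,-0.5,131],90)
p,d=ctrl.read_camera('side');np.savez('pics/side3.npz',p=p,d=d)
u,v=proj('side',[568,0,140]).astype(int)
cv2.imwrite('pics/s3.png',cv2.resize(p[v-25:v+23,u-32:u+32,::-1],(768,576),interpolation=cv2.INTER_CUBIC))
E
```

```text
t 5.63 pos [568.7   0.7 135.1] yaw 90.0 tz [-0. -0. -1.] q [ 0.13  0.53 -0.32  1.84  0.22  0.81 -0.31] F [ 0.4 -0.2 -2.7] M [ 0.03 -0.   -0.03] w 0.323 gf 40.0
travel [-1.2 -0.7  4.1] roll -0.0
```

View pics/s3.png

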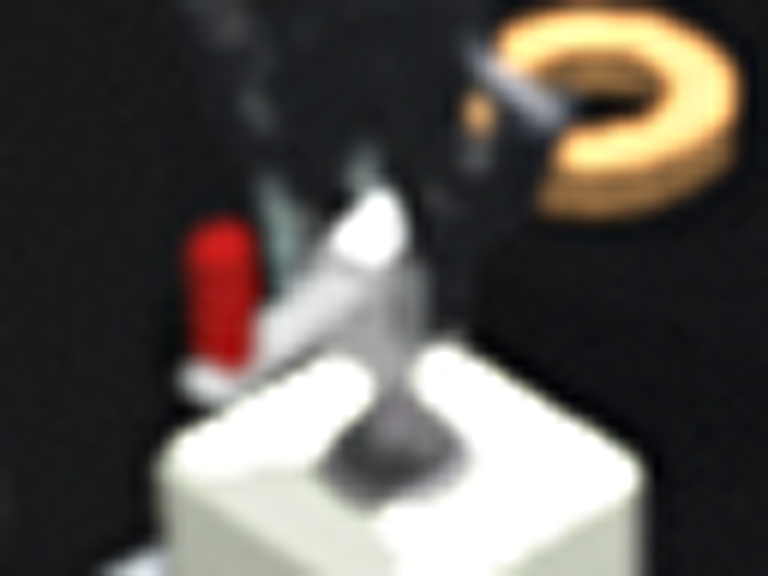

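The crop shows the hub's lower end at about column 390, directly over the shoulder centre at (395,450). I'll lower it gently until it touches.

Request:
{"fn": "send_rows", "kwargs": {
  "deltas": [
    {"fingers":0.1,"travel":[-1,0,1],"roll":0},
    {"fingers":0.1,"travel":[-1,0,2],"roll":0},
    {"fingers":0.1,"travel":[-1,0,3],"roll":0},
    {"fingers":0.1,"travel":[-1,0,4],"roll":0},
    {"fingers":0.1,"travel":[-1,0,5],"roll":0},
    {"fingers":0.1,"travel":[-1,0,5.5],"roll":0},
    {"fingers":0.1,"travel":[-1,0,5.5],"roll":0},
    {"fingers":0.1,"travel":[-1,0,5.5],"roll":0}
  ]
}}

```text
t: 6.35
eef_pos: [568.7, -0.2, 129.8]
orientation: [-2.221, -2.221, -0.0]
contact_force: [-0.0, 0.5, -3.4]
grip_width: 0.319
gripper_force: 40.0
```

Request:
{"fn": "send_rows", "kwargs": {
  "deltas": [
    {"fingers":0.1,"travel":[0,0,0.3],"roll":0},
    {"fingers":0.1,"travel":[0,0,0.6],"roll":0},
    {"fingers":0.1,"travel":[0,0,0.9],"roll":0},
    {"fingers":0.1,"travel":[0,0,1.2],"roll":0},
    {"fingers":0.1,"travel":[0,0,1.5],"roll":0},
    {"fingers":0.1,"travel":[0,0,1.5],"roll":0},
    {"fingers":0.1,"travel":[0,0,1.5],"roll":0},
    {"fingers":0.1,"travel":[0,0,1.5],"roll":0}
  ]
}}

```text
t: 7.02
eef_pos: [568.8, -0.2, 128.3]
orientation: [2.222, 2.221, 0.0]
contact_force: [-0.1, -0.7, -3.0]
grip_width: 0.317
gripper_force: 40.1
```

Request:
{"fn": "send_rows", "kwargs": {
  "deltas": [
    {"fingers":0.1,"travel":[0,0,0.3],"roll":0},
    {"fingers":0.1,"travel":[0,0,0.6],"roll":0},
    {"fingers":0.1,"travel":[0,0,0.9],"roll":0},
    {"fingers":0.1,"travel":[0,0,1.2],"roll":0},
    {"fingers":0.1,"travel":[0,0,1.5],"roll":0},
    {"fingers":0.1,"travel":[0,0,1.5],"roll":0},
    {"fingers":0.1,"travel":[0,0,1.5],"roll":0},
    {"fingers":0.1,"travel":[0,0,1.5],"roll":0}
  ]
}}

```text
t: 7.68
eef_pos: [569.0, -0.2, 127.7]
orientation: [2.221, 2.221, 0.001]
contact_force: [-3.2, -0.5, 7.6]
grip_width: 0.326
gripper_force: 41.5
```

Request:
{"fn": "send_rows", "kwargs": {
  "deltas": [
    {"fingers":0.1,"travel":[0,-0.5,-0.4],"roll":0},
    {"fingers":0.1,"travel":[0,-0.7,-0.4],"roll":2},
    {"fingers":0.1,"travel":[0,-0.7,-0.4],"roll":4},
    {"fingers":0.1,"travel":[0,-0.7,-0.4],"roll":6},
    {"fingers":0.1,"travel":[0,-0.7,-0.4],"roll":8},
    {"fingers":0.1,"travel":[0,-0.7,-0.4],"roll":10},
    {"fingers":0.1,"travel":[0,-0.7,-0.4],"roll":10},
    {"fingers":0.1,"travel":[0,-0.7,-0.4],"roll":10}
  ]
}}

```text
t: 8.35
eef_pos: [568.7, -0.4, 127.6]
orientation: [2.405, 2.02, 0.001]
contact_force: [0.7, -1.9, 2.7]
grip_width: 0.32
gripper_force: 40.7
```

```bash
python3 -c "
from h import *
go()"
```

```text
t 8.35 pos [ 5.687e+02 -4.000e-01  1.276e+02] yaw 80.0 tz [ 0.001 -0.    -1.   ] q [ 0.1   0.54 -0.27  1.85  0.2   0.78 -0.45] F [ 0.7 -1.9  2.7] M [-0.26 -0.19  0.06] w 0.32 gf 40.7
```

Request:
{"fn": "send_rows", "kwargs": {
  "deltas": [
    {"fingers":0.1,"travel":[0,0,0],"roll":2},
    {"fingers":0.1,"travel":[0,0,0],"roll":4},
    {"fingers":0.1,"travel":[0,0,0],"roll":6},
    {"fingers":0.1,"travel":[0,0,0],"roll":8},
    {"fingers":0.1,"travel":[0,0,0],"roll":10},
    {"fingers":0.1,"travel":[0,0,0],"roll":10},
    {"fingers":0.1,"travel":[0,0,0],"roll":10},
    {"fingers":0.1,"travel":[0,0,0],"roll":10}
  ]
}}

```text
t: 9.02
eef_pos: [568.1, -0.0, 127.0]
orientation: [-2.572, -1.804, -0.0]
contact_force: [2.4, 0.7, -4.3]
grip_width: 0.323
gripper_force: 40.0
```

Request:
{"fn": "send_rows", "kwargs": {
  "deltas": [
    {"fingers":0.1,"travel":[0,0,0],"roll":2},
    {"fingers":0.1,"travel":[0,0,0],"roll":4},
    {"fingers":0.1,"travel":[0,0,0],"roll":6},
    {"fingers":0.1,"travel":[0,0,0],"roll":8},
    {"fingers":0.1,"travel":[0,0,0],"roll":10},
    {"fingers":0.1,"travel":[0,0,0],"roll":10},
    {"fingers":0.1,"travel":[0,0,0],"roll":10},
    {"fingers":0.1,"travel":[0,0,0],"roll":10}
  ]
}}

```text
t: 9.68
eef_pos: [568.2, -0.2, 127.2]
orientation: [2.719, 1.573, 0.0]
contact_force: [2.2, 0.6, -4.7]
grip_width: 0.32
gripper_force: 39.8
```

Request:
{"fn": "send_rows", "kwargs": {
  "deltas": [
    {"fingers":0.1,"travel":[0,0,0],"roll":-2},
    {"fingers":0.1,"travel":[0,0,0],"roll":-4},
    {"fingers":0.1,"travel":[0,0,0.3],"roll":-5},
    {"fingers":0.1,"travel":[0,0,0.6],"roll":-5},
    {"fingers":0.1,"travel":[0,0,0.9],"roll":-5},
    {"fingers":0.1,"travel":[0,0,1.2],"roll":-5},
    {"fingers":0.1,"travel":[0,0,1.2],"roll":-5},
    {"fingers":0.1,"travel":[0,0,1.2],"roll":-5}
  ]
}}

```text
t: 10.35
eef_pos: [567.9, -0.4, 125.9]
orientation: [-2.65, -1.687, 0.001]
contact_force: [-0.1, -0.9, -3.6]
grip_width: 0.323
gripper_force: 40.0
```

```bash
python3 -c "
from h import *
go()"
```

```text
t 10.35 pos [ 5.679e+02 -4.000e-01  1.259e+02] yaw 65.0 tz [-0. -0. -1.] q [ 0.05  0.54 -0.19  1.85  0.14  0.77 -0.66] F [-0.1 -0.9 -3.6] M [-0.22 -0.23 -0.02] w 0.323 gf 40.0
```

Still no contact at 125.9, so the crank is entering. I'll keep lowering in small steps.

Request:
{"fn": "send_rows", "kwargs": {
  "deltas": [
    {"fingers":0.1,"travel":[0,0,0.3],"roll":0},
    {"fingers":0.1,"travel":[0,0,0.6],"roll":0},
    {"fingers":0.1,"travel":[0,0,0.9],"roll":0},
    {"fingers":0.1,"travel":[0,0,1.2],"roll":0},
    {"fingers":0.1,"travel":[0,0,1.5],"roll":0},
    {"fingers":0.1,"travel":[0,0,1.5],"roll":0},
    {"fingers":0.1,"travel":[0,0,1.5],"roll":0},
    {"fingers":0.1,"travel":[0,0,1.5],"roll":0}
  ]
}}

```text
t: 11.02
eef_pos: [568.0, -0.1, 124.4]
orientation: [-2.649, -1.688, 0.0]
contact_force: [2.2, -0.4, -3.6]
grip_width: 0.325
gripper_force: 40.0
```

```bash
python3 -c "
from h import *
go()"
```

```text
t 11.02 pos [ 5.680e+02 -1.000e-01  1.244e+02] yaw 65.0 tz [-0.  0. -1.] q [ 0.05  0.54 -0.19  1.85  0.14  0.76 -0.66] F [ 2.2 -0.4 -3.6] M [-0.01 -0.26 -0.07] w 0.325 gf 40.0
```

Request:
{"fn": "send_rows", "kwargs": {
  "deltas": [
    {"fingers":0.1,"travel":[0,0,1],"roll":0},
    {"fingers":0.1,"travel":[0,0,2],"roll":0},
    {"fingers":0.1,"travel":[0,0,3],"roll":0},
    {"fingers":0.1,"travel":[0,0,4],"roll":0},
    {"fingers":0.1,"travel":[0,0,5],"roll":0},
    {"fingers":0.1,"travel":[0,0,6],"roll":0},
    {"fingers":0.1,"travel":[0,0,7],"roll":0},
    {"fingers":0.1,"travel":[0,0,8],"roll":0}
  ]
}}

```text
t: 11.68
eef_pos: [568.0, -0.2, 116.4]
orientation: [-2.65, -1.688, 0.0]
contact_force: [0.2, 0.2, -3.0]
grip_width: 0.323
gripper_force: 40.0
```

```bash
python3 -c "
from h import *
go()"
```

```text
t 11.68 pos [ 5.680e+02 -2.000e-01  1.164e+02] yaw 65.0 tz [-0.  0. -1.] q [ 0.04  0.55 -0.19  1.86  0.15  0.75 -0.66] F [ 0.2  0.2 -3. ] M [-0.04 -0.17  0.03] w 0.323 gf 40.0
```

Request:
{"fn": "send_rows", "kwargs": {
  "deltas": [
    {"fingers":0.1,"travel":[0,0,1],"roll":0},
    {"fingers":0.1,"travel":[0,0,2],"roll":0},
    {"fingers":0.1,"travel":[0,0,3],"roll":0},
    {"fingers":0.1,"travel":[0,0,4],"roll":0},
    {"fingers":0.1,"travel":[0,0,5],"roll":0},
    {"fingers":0.1,"travel":[0,0,6],"roll":0},
    {"fingers":0.1,"travel":[0,0,7],"roll":0},
    {"fingers":0.1,"travel":[0,0,8],"roll":0}
  ]
}}

```text
t: 12.35
eef_pos: [568.0, -0.2, 108.4]
orientation: [-2.65, -1.688, 0.0]
contact_force: [0.2, -0.6, -2.7]
grip_width: 0.32
gripper_force: 40.0
```

Request:
{"fn": "send_rows", "kwargs": {
  "deltas": [
    {"fingers":0.1,"travel":[0,0,0.3],"roll":0},
    {"fingers":0.1,"travel":[0,0,0.6],"roll":0},
    {"fingers":0.1,"travel":[0,0,0.9],"roll":0},
    {"fingers":0.1,"travel":[0,0,1.2],"roll":0},
    {"fingers":0.1,"travel":[0,0,1.5],"roll":0},
    {"fingers":0.1,"travel":[0,0,1.5],"roll":0},
    {"fingers":0.1,"travel":[0,0,1.5],"roll":0},
    {"fingers":0.1,"travel":[0,0,1.5],"roll":0}
  ]
}}

```text
t: 13.02
eef_pos: [568.0, -0.2, 107.0]
orientation: [-2.65, -1.688, 0.0]
contact_force: [0.1, -0.6, -3.8]
grip_width: 0.321
gripper_force: 40.0
```

Request:
{"fn": "send_rows", "kwargs": {
  "deltas": [
    {"fingers":0.1,"travel":[0,0,0.2],"roll":0},
    {"fingers":0.1,"travel":[0,0,0.4],"roll":0},
    {"fingers":0.1,"travel":[0,0,0.6],"roll":0},
    {"fingers":0.1,"travel":[0,0,0.8],"roll":0},
    {"fingers":0.1,"travel":[0,0,1.0],"roll":0},
    {"fingers":0.1,"travel":[0,0,1.0],"roll":0},
    {"fingers":0.1,"travel":[0,0,1.0],"roll":0},
    {"fingers":0.1,"travel":[0,0,1.0],"roll":0}
  ]
}}

```text
t: 13.68
eef_pos: [568.1, -0.2, 106.3]
orientation: [2.65, 1.688, 0.0]
contact_force: [-0.9, -0.3, 3.8]
grip_width: 0.323
gripper_force: 40.8
```

Contact comes 22 mm below the misaligned rest height, so the crank is seated. I'll release it, rise, and move to the knob.

Request:
{"fn": "send_rows", "kwargs": {
  "deltas": [
    {"fingers":0.35,"travel":[0,0,-0.5],"roll":0},
    {"fingers":0.5,"travel":[0,0,-0.5],"roll":0},
    {"fingers":0.6,"travel":[0,0,-0.5],"roll":0},
    {"fingers":0.6,"travel":[0,0,-0.5],"roll":0},
    {"fingers":0.6,"travel":[0,0,-15],"roll":0},
    {"fingers":0.6,"travel":[0,0,-40],"roll":0},
    {"fingers":0.6,"travel":[0,0,-70],"roll":0},
    {"fingers":0.6,"travel":[0,0,-90],"roll":0}
  ]
}}

```text
t: 14.35
eef_pos: [568.5, -0.1, 198.1]
orientation: [2.649, 1.688, 0.002]
contact_force: [1.4, -0.8, 0.7]
grip_width: 0.602
gripper_force: 0.0
```

Request:
{"fn": "send_rows", "kwargs": {
  "deltas": [
    {"fingers":0.6,"travel":[0,0,0],"roll":0},
    {"fingers":0.6,"travel":[25,0,0],"roll":0},
    {"fingers":0.6,"travel":[50,0,0],"roll":0},
    {"fingers":0.6,"travel":[65,0,0],"roll":0},
    {"fingers":0.6,"travel":[70,0,0],"roll":0},
    {"fingers":0.6,"travel":[70,0,0],"roll":0},
    {"fingers":0.6,"travel":[70,0,0],"roll":0},
    {"fingers":0.6,"travel":[70,0,0],"roll":0}
  ]
}}

```text
t: 15.02
eef_pos: [597.1, 61.5, 195.7]
orientation: [2.65, 1.686, -0.002]
contact_force: [0.7, -1.3, 0.7]
grip_width: 0.599
gripper_force: 0.0
```

```bash
python3 - <<'E'
from h import *
go([597.6,63.2,141],65)
p,d=ctrl.read_camera('side');np.savez('pics/side4.npz',p=p,d=d)
m=red(p);u,v=proj('side',[597,63,157]).astype(int);w=np.zeros_like(m);w[v-15:v+15,u-15:u+15]=1;m&=w
c=np.argwhere(m).mean(0)[::-1];print('knob px',c,'pred',u,v,ray('side',*c,157+5).round(1))
cv2.imwrite('pics/s4.png',cv2.resize(p[v-45:v+35,u-50:u+50,::-1],(750,600),interpolation=cv2.INTER_CUBIC))
E
```

```text
t 15.02 pos [597.1  61.5 195.7] yaw 64.9 tz [-0.001 -0.001 -1.   ] q [-0.05  0.5  -0.21  1.69  0.12  0.97 -0.74] F [ 0.7 -1.3  0.7] M [-0.05 -0.02  0.01] w 0.599 gf 0.0
travel [ 1.8 -0.3 54.7] roll -0.1
knob px [203.46666667 208.33333333] pred 203 209 [599.1  62.6 162. ]
```

View pics/s4.png

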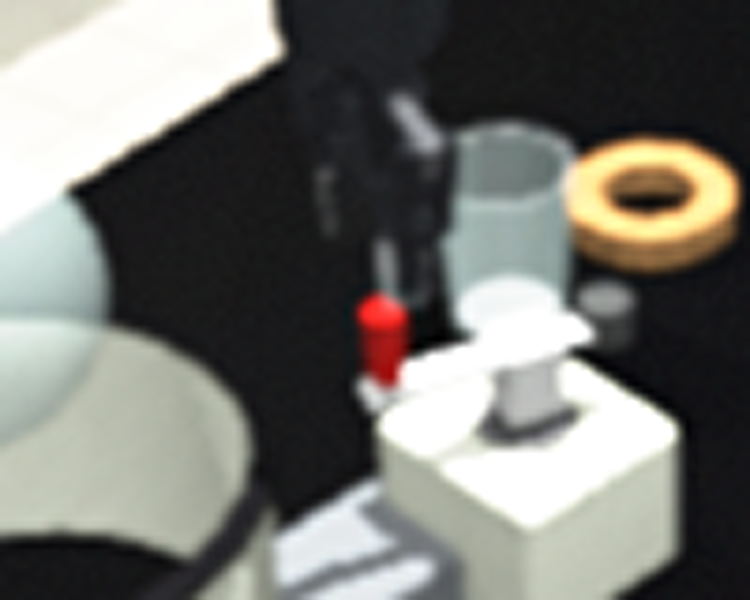

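The crop shows the crank sitting down on the shoulder, with its knob at (383,340) and the open fingers straddling the space above it. I'll go down and grip the knob lightly.

Request:
{"fn": "send_rows", "kwargs": {
  "deltas": [
    {"fingers":0.6,"travel":[1,0,10],"roll":0},
    {"fingers":0.6,"travel":[1,0,25],"roll":0},
    {"fingers":0.6,"travel":[1,0,40],"roll":0},
    {"fingers":0.6,"travel":[1,0,50],"roll":0},
    {"fingers":0.6,"travel":[1,0,55],"roll":0},
    {"fingers":0.6,"travel":[1,0,55],"roll":0},
    {"fingers":0.5,"travel":[1,0,55],"roll":0},
    {"fingers":0.4,"travel":[1,0,55],"roll":0}
  ],
  "squeeze": 25
}}

```text
t: 15.73
eef_pos: [598.5, 64.1, 141.6]
orientation: [2.649, 1.687, 0.002]
contact_force: [-0.5, 0.3, 0.2]
grip_width: 0.404
gripper_force: 0.0
```

Request:
{"fn": "send_rows", "kwargs": {
  "deltas": [
    {"fingers":0.3,"travel":[0,0,0],"roll":0},
    {"fingers":0.2,"travel":[0,0,0],"roll":0},
    {"fingers":0.1,"travel":[0,0,0],"roll":0},
    {"fingers":0.05,"travel":[0,0,0],"roll":0},
    {"fingers":0.05,"travel":[0,0,0],"roll":0},
    {"fingers":0.05,"travel":[0,0,0],"roll":0},
    {"fingers":0.05,"travel":[0,0,0],"roll":0},
    {"fingers":0.05,"travel":[0,0,0],"roll":0}
  ]
}}

```text
t: 16.4
eef_pos: [598.4, 64.5, 141.3]
orientation: [2.649, 1.688, 0.002]
contact_force: [0.7, 1.7, 4.8]
grip_width: 0.204
gripper_force: 24.8
```

```bash
cat >> h.py <<'E'
def circ(C,step,rows=8,r=70):
    """state about centre C; rows for clockwise steps (deg) from the present angle, in tool axes"""
    o=ctrl.observe();R=Ro.from_rotvec(o['orientation']).as_matrix();q=o['eef_pos'][:2]-np.array(C);a=np.arctan2(q[1],q[0])
    e=np.array([np.cos(a),np.sin(a)]);tg=np.array([-e[1],e[0]]);F=o['contact_force']
    print('t',round(o['t'],2),'ang',np.degrees(a).round(1),'r',np.hypot(*q).round(1),'z',o['eef_pos'][2].round(1),'Ftan(+ resists cw)',(F[:2]@tg).round(1),'Frad',(F[:2]@e).round(1),'Fz',F[2].round(1),'w',round(o['grip_width'],3),'q7',o['joint_positions'][6].round(2))
    for k in range(1,rows+1):
        b=a-np.radians(step*k);p=np.array([*(np.array(C)+r*np.array([np.cos(b),np.sin(b)])),o['eef_pos'][2]])
        t=R.T@(p-o['eef_pos']);print([float(x) for x in t.round(0 if step*k>30 else 1)[:2]],end=' ')
    print()
E
python3 -c "
from h import *
go();circ([568,-.2],5)"
```

```text
t 16.4 pos [598.4  64.5 141.3] yaw 65.0 tz [ 0.001  0.    -1.   ] q [-0.06  0.56 -0.2   1.75  0.14  0.85 -0.76] F [0.7 1.7 4.8] M [ 0.24 -0.22 -0.01] w 0.204 gf 24.8
t 16.4 ang 64.8 r 71.5 z 141.3 Ftan(+ resists cw) 0.1 Frad 1.9 Fz 4.8 w 0.204 q7 -0.76
[-1.8, 6.1] [-2.6, 12.1] [-3.9, 18.1] [-5.8, 23.9] [-8.1, 29.6] [-11.0, 35.0] [-14.0, 40.0] [-18.0, 45.0]
```

Request:
{"fn": "send_rows", "kwargs": {
  "deltas": [
    {"fingers":0.05,"travel":[-0.8,3,-0.3],"roll":0},
    {"fingers":0.05,"travel":[-1.6,9,-0.3],"roll":0},
    {"fingers":0.05,"travel":[-3,15,-0.3],"roll":0},
    {"fingers":0.05,"travel":[-4.8,21,-0.3],"roll":0},
    {"fingers":0.05,"travel":[-7,27,-0.3],"roll":0},
    {"fingers":0.05,"travel":[-10,33,-0.3],"roll":0},
    {"fingers":0.05,"travel":[-14,40,-0.3],"roll":0},
    {"fingers":0.05,"travel":[-18,45,-0.3],"roll":0}
  ]
}}

```text
t: 17.07
eef_pos: [633.1, 29.1, 141.7]
orientation: [2.649, 1.688, 0.004]
contact_force: [3.2, 4.2, 4.6]
grip_width: 0.2
gripper_force: 25.0
```

```bash
python3 -c "
from h import *
circ([568,-.2],12)"
```

```text
t 17.07 ang 24.2 r 71.4 z 141.7 Ftan(+ resists cw) 2.5 Frad 4.6 Fz 4.6 w 0.2 q7 -0.69
[-11.7, 9.1] [-24.2, 16.7] [-38.0, 21.0] [-53.0, 23.0] [-67.0, 22.0] [-81.0, 18.0] [-94.0, 11.0] [-105.0, 1.0]
```

```bash
python3 - <<'E'
import numpy as np
r=71.5;y=np.radians(65);X=np.array([np.cos(y),np.sin(y)]);Y=np.array([np.sin(y),-np.cos(y)])
P=lambda a,r=r:r*np.array([np.cos(np.radians(a)),np.sin(np.radians(a))])
for k,a0 in enumerate([24,-72,-168,-264]):
    s=P(a0,70.7 if k==0 else r);print(a0,[[round(float((P(a0-12*j)-s)@X),1),round(float((P(a0-12*j)-s)@Y),1)] for j in range(1,9)])
E
```

```text
24 [[-10.3, 10.7], [-23.1, 18.4], [-37.3, 23.3], [-52.1, 25.1], [-67.0, 23.8], [-81.3, 19.4], [-94.4, 12.2], [-105.6, 2.4]]
-72 [[-9.0, -11.9], [-15.3, -25.5], [-18.7, -40.0], [-18.9, -55.0], [-16.1, -69.7], [-10.2, -83.4], [-1.7, -95.7], [9.3, -105.9]]
-168 [[12.8, -7.7], [26.9, -12.6], [41.8, -14.4], [56.7, -13.1], [71.0, -8.7], [84.0, -1.5], [95.3, 8.3], [104.3, 20.3]]
-264 [[6.3, 13.5], [9.7, 28.1], [9.9, 43.1], [7.1, 57.7], [1.2, 71.5], [-7.3, 83.7], [-18.3, 93.9], [-31.1, 101.6]]
```

Request:
{"fn": "send_rows", "kwargs": {
  "deltas": [
    {"fingers":0.05,"travel":[-10.3,10.7,-0.2],"roll":0},
    {"fingers":0.05,"travel":[-23.1,18.4,-0.2],"roll":0},
    {"fingers":0.05,"travel":[-37.3,23.3,-0.2],"roll":0},
    {"fingers":0.05,"travel":[-52.1,25.1,-0.2],"roll":0},
    {"fingers":0.05,"travel":[-67,23.8,-0.2],"roll":0},
    {"fingers":0.05,"travel":[-81.3,19.4,-0.2],"roll":0},
    {"fingers":0.05,"travel":[-94.4,12.2,-0.2],"roll":0},
    {"fingers":0.05,"travel":[-105.6,2.4,-0.2],"roll":0}
  ]
}}

```text
t: 17.73
eef_pos: [586.8, -68.2, 141.0]
orientation: [-2.648, -1.686, 0.001]
contact_force: [0.4, 9.6, -0.1]
grip_width: 0.204
gripper_force: 24.7
```

```bash
python3 -c "
from h import *
circ([568,-.2],12)"
```

```text
t 17.73 ang -74.6 r 70.5 z 141.0 Ftan(+ resists cw) 2.9 Frad -9.1 Fz -0.1 w 0.204 q7 -0.54
[-7.9, -12.4] [-13.5, -25.9] [-16.0, -40.0] [-16.0, -55.0] [-12.0, -69.0] [-6.0, -82.0] [3.0, -94.0] [14.0, -103.0]
```

```bash
cat > pl.py <<'E'
import numpy as np
y=np.radians(65);X=np.array([np.cos(y),np.sin(y)]);Y=np.array([np.sin(y),-np.cos(y)]);C=np.array([568.8,.6])
P=lambda a,r=70.:C+r*np.array([np.cos(np.radians(a)),np.sin(np.radians(a))])
def tab(s,a0,st=12): print(a0,[[round(float((P(a0-st*j)-s)@X),1),round(float((P(a0-st*j)-s)@Y),1)] for j in range(1,9)])
E
python3 -c "
from pl import *
s=np.array([586.8,-69.0]);a=-75;tab(s,a)
for k in range(3): a-=96;tab(P(a),a)"
```

```text
-75 [[-6.3, -12.9], [-11.8, -26.4], [-14.4, -40.8], [-13.8, -55.5], [-10.3, -69.7], [-3.9, -82.8], [5.1, -94.4], [16.3, -103.8]]
-171 [[12.9, -6.9], [27.0, -10.9], [41.6, -11.9], [56.1, -9.9], [69.8, -4.9], [82.2, 2.9], [92.8, 13.0], [100.9, 25.2]]
-267 [[5.5, 13.6], [8.0, 28.0], [7.5, 42.6], [4.0, 56.8], [-2.4, 70.0], [-11.5, 81.5], [-22.7, 90.9], [-35.6, 97.8]]
-363 [[-14.1, 4.0], [-28.7, 5.1], [-43.2, 3.0], [-56.9, -2.0], [-69.3, -9.7], [-79.8, -19.9], [-88.0, -32.0], [-93.5, -45.6]]
```

Request:
{"fn": "send_rows", "kwargs": {
  "deltas": [
    {"fingers":0.05,"travel":[-6.3,-12.9,0],"roll":0},
    {"fingers":0.05,"travel":[-11.8,-26.4,0],"roll":0},
    {"fingers":0.05,"travel":[-14.4,-40.8,0],"roll":0},
    {"fingers":0.05,"travel":[-13.8,-55.5,0],"roll":0},
    {"fingers":0.05,"travel":[-10.3,-69.7,0],"roll":0},
    {"fingers":0.05,"travel":[-3.9,-82.8,0],"roll":0},
    {"fingers":0.05,"travel":[5.1,-94.4,0],"roll":0},
    {"fingers":0.05,"travel":[16.3,-103.8,0],"roll":0}
  ]
}}

```text
t: 18.4
eef_pos: [499.9, -10.4, 141.5]
orientation: [2.65, 1.685, -0.002]
contact_force: [2.3, -1.9, 0.6]
grip_width: 0.199
gripper_force: 24.9
```

```bash
python3 -c "
from h import *
circ([568.8,.6],12)"
```

```text
t 18.4 ang -170.9 r 69.7 z 141.5 Ftan(+ resists cw) 2.2 Frad -2.0 Fz 0.6 w 0.199 q7 -0.66
[12.7, -7.1] [26.8, -11.2] [41.0, -12.0] [56.0, -10.0] [70.0, -5.0] [82.0, 2.0] [93.0, 13.0] [101.0, 25.0]
```

Tracking well: 2.2 N tangential, turning freely. I'll carry on with the table.

Request:
{"fn": "send_rows", "kwargs": {
  "deltas": [
    {"fingers":0.05,"travel":[12.9,-6.9,0],"roll":0},
    {"fingers":0.05,"travel":[27,-10.9,0],"roll":0},
    {"fingers":0.05,"travel":[41.6,-11.9,0],"roll":0},
    {"fingers":0.05,"travel":[56.1,-9.9,0],"roll":0},
    {"fingers":0.05,"travel":[69.8,-4.9,0],"roll":0},
    {"fingers":0.05,"travel":[82.2,2.9,0],"roll":0},
    {"fingers":0.05,"travel":[92.8,13,0],"roll":0},
    {"fingers":0.05,"travel":[100.9,25.2,0],"roll":0}
  ]
}}

```text
t: 19.07
eef_pos: [566.3, 71.4, 141.1]
orientation: [-2.649, -1.688, 0.005]
contact_force: [-2.7, -3.0, 3.8]
grip_width: 0.2
gripper_force: 25.1
```

```bash
python3 -c "
from h import *
circ([568.8,.6],12)"
```

```text
t 19.07 ang 92.0 r 70.9 z 141.1 Ftan(+ resists cw) 2.8 Frad -2.9 Fz 3.8 w 0.2 q7 -0.79
[4.5, 14.1] [6.8, 28.5] [6.0, 43.0] [2.0, 57.0] [-4.0, 70.0] [-14.0, 82.0] [-25.0, 91.0] [-38.0, 98.0]
```

Request:
{"fn": "send_rows", "kwargs": {
  "deltas": [
    {"fingers":0.05,"travel":[5.5,13.6,-0.2],"roll":0},
    {"fingers":0.05,"travel":[8,28,-0.2],"roll":0},
    {"fingers":0.05,"travel":[7.5,42.6,-0.2],"roll":0},
    {"fingers":0.05,"travel":[4,56.8,-0.2],"roll":0},
    {"fingers":0.05,"travel":[-2.4,70,-0.2],"roll":0},
    {"fingers":0.05,"travel":[-11.5,81.5,-0.2],"roll":0},
    {"fingers":0.05,"travel":[-22.7,90.9,-0.2],"roll":0},
    {"fingers":0.05,"travel":[-35.6,97.8,-0.2],"roll":0}
  ]
}}

```text
t: 19.73
eef_pos: [640.1, -2.9, 141.2]
orientation: [-2.648, -1.687, 0.002]
contact_force: [-7.0, 3.6, 1.0]
grip_width: 0.201
gripper_force: 25.2
```

```bash
python3 -c "
from h import *
circ([568.8,.6],12)
from pl import *
tab(P(-363),-363,11)
a=-451
while a>-720: tab(P(a),a,2);a-=16"
```

```text
t 19.73 ang -2.8 r 71.4 z 141.2 Ftan(+ resists cw) 3.2 Frad -7.2 Fz 1.0 w 0.201 q7 -0.64
[-14.6, 2.8] [-29.2, 3.9] [-44.0, 2.0] [-57.0, -3.0] [-70.0, -11.0] [-80.0, -21.0] [-89.0, -33.0] [-94.0, -47.0] 
-363 [[-12.9, 3.8], [-26.2, 5.1], [-39.6, 3.8], [-52.4, 0.0], [-64.3, -6.2], [-74.8, -14.5], [-83.6, -24.8], [-90.2, -36.4]]
-451 [[-1.0, -2.2], [-1.8, -4.5], [-2.6, -6.8], [-3.3, -9.2], [-4.0, -11.5], [-4.5, -13.9], [-5.0, -16.3], [-5.4, -18.7]]
-467 [[-0.3, -2.4], [-0.5, -4.9], [-0.6, -7.3], [-0.7, -9.7], [-0.6, -12.2], [-0.5, -14.6], [-0.3, -17.1], [0.0, -19.5]]
-483 [[0.4, -2.4], [0.8, -4.8], [1.4, -7.2], [2.0, -9.6], [2.7, -11.9], [3.5, -14.2], [4.4, -16.5], [5.4, -18.7]]
-499 [[1.0, -2.2], [2.1, -4.4], [3.3, -6.5], [4.6, -8.6], [5.9, -10.7], [7.3, -12.7], [8.8, -14.6], [10.3, -16.5]]
-515 [[1.6, -1.8], [3.3, -3.6], [5.0, -5.4], [6.8, -7.0], [8.6, -8.6], [10.5, -10.2], [12.5, -11.6], [14.5, -13.0]]
-531 [[2.0, -1.3], [4.1, -2.6], [6.3, -3.8], [8.5, -4.9], [10.7, -5.9], [12.9, -6.9], [15.2, -7.7], [17.5, -8.5]]
-547 [[2.3, -0.7], [4.7, -1.3], [7.1, -1.9], [9.5, -2.4], [11.9, -2.7]
[... 441 characters left out ...]
5], [10.3, 13.6], [11.5, 15.8]]
-627 [[1.1, 2.2], [2.1, 4.4], [3.1, 6.6], [4.0, 8.9], [4.8, 11.2], [5.5, 13.6], [6.1, 15.9], [6.7, 18.3]]
-643 [[0.5, 2.4], [0.8, 4.8], [1.1, 7.2], [1.4, 9.7], [1.5, 12.1], [1.5, 14.6], [1.5, 17.0], [1.4, 19.4]]
-659 [[-0.2, 2.4], [-0.5, 4.9], [-0.9, 7.3], [-1.4, 9.7], [-1.9, 12.1], [-2.5, 14.4], [-3.3, 16.7], [-4.1, 19.1]]
-675 [[-0.9, 2.3], [-1.8, 4.5], [-2.9, 6.7], [-4.0, 8.9], [-5.2, 11.1], [-6.4, 13.2], [-7.7, 15.2], [-9.1, 17.2]]
-691 [[-1.5, 2.0], [-3.0, 3.9], [-4.6, 5.7], [-6.3, 7.5], [-8.0, 9.2], [-9.8, 10.9], [-11.6, 12.5], [-13.5, 14.0]]
-707 [[-2.0, 1.5], [-4.0, 2.9], [-6.0, 4.2], [-8.1, 5.5], [-10.2, 6.6], [-12.4, 7.8], [-14.6, 8.8], [-16.9, 9.7]]
```

Request:
{"fn": "send_rows", "kwargs": {
  "deltas": [
    {"fingers":0.05,"travel":[-13.3,2.9,0],"roll":0},
    {"fingers":0.05,"travel":[-26.6,4.2,0],"roll":0},
    {"fingers":0.05,"travel":[-40,2.9,0],"roll":0},
    {"fingers":0.05,"travel":[-52.8,-0.9,0],"roll":0},
    {"fingers":0.05,"travel":[-64.7,-7.1,0],"roll":0},
    {"fingers":0.05,"travel":[-75.2,-15.4,0],"roll":0},
    {"fingers":0.05,"travel":[-84,-25.7,0],"roll":0},
    {"fingers":0.05,"travel":[-90.6,-37.3,0],"roll":0}
  ]
}}

```text
t: 20.4
eef_pos: [568.2, -69.4, 141.9]
orientation: [2.649, 1.686, 0.003]
contact_force: [2.7, 4.1, -4.5]
grip_width: 0.201
gripper_force: 24.6
```

```bash
python3 -c "
from h import *
circ([568.8,.6],2)"
```

```text
t 20.4 ang -90.5 r 70.0 z 141.9 Ftan(+ resists cw) 2.7 Frad -4.2 Fz -4.5 w 0.201 q7 -0.54
[-1.0, -2.2] [-1.9, -4.5] [-2.7, -6.8] [-3.4, -9.1] [-4.1, -11.5] [-4.6, -13.9] [-5.1, -16.3] [-5.5, -18.7]
```

Request:
{"fn": "send_rows", "kwargs": {
  "deltas": [
    {"fingers":0.05,"travel":[-1,-2.2,0.3],"roll":0},
    {"fingers":0.05,"travel":[-1.8,-4.5,0.6],"roll":0},
    {"fingers":0.05,"travel":[-2.6,-6.8,0.7],"roll":0},
    {"fingers":0.05,"travel":[-3.3,-9.2,0.7],"roll":0},
    {"fingers":0.05,"travel":[-4,-11.5,0.7],"roll":0},
    {"fingers":0.05,"travel":[-4.5,-13.9,0.7],"roll":0},
    {"fingers":0.05,"travel":[-5,-16.3,0.7],"roll":0},
    {"fingers":0.05,"travel":[-5.4,-18.7,0.7],"roll":0}
  ]
}}

```text
t: 21.07
eef_pos: [549.7, -66.4, 141.4]
orientation: [2.649, 1.686, 0.0]
contact_force: [1.4, -4.4, 6.1]
grip_width: 0.202
gripper_force: 25.5
```

```bash
python3 -c "
from h import *
circ([568.8,.6],2)"
```

```text
t 21.07 ang -105.9 r 69.7 z 141.4 Ftan(+ resists cw) 2.6 Frad 3.9 Fz 6.1 w 0.202 q7 -0.55
[-0.7, -2.4] [-1.0, -4.8] [-1.1, -7.2] [-1.2, -9.7] [-1.2, -12.1] [-1.1, -14.6] [-1.0, -17.0] [-0.7, -19.4]
```

Request:
{"fn": "send_rows", "kwargs": {
  "deltas": [
    {"fingers":0.05,"travel":[-0.3,-2.4,-0.2],"roll":0},
    {"fingers":0.05,"travel":[-0.5,-4.9,-0.2],"roll":0},
    {"fingers":0.05,"travel":[-0.6,-7.3,-0.2],"roll":0},
    {"fingers":0.05,"travel":[-0.7,-9.7,-0.2],"roll":0},
    {"fingers":0.05,"travel":[-0.6,-12.2,-0.2],"roll":0},
    {"fingers":0.05,"travel":[-0.5,-14.6,-0.2],"roll":0},
    {"fingers":0.05,"travel":[-0.3,-17.1,-0.2],"roll":0},
    {"fingers":0.05,"travel":[0,-19.5,-0.2],"roll":0}
  ]
}}

```text
t: 21.73
eef_pos: [531.5, -58.1, 141.4]
orientation: [2.649, 1.686, -0.001]
contact_force: [-1.1, -4.6, 7.0]
grip_width: 0.2
gripper_force: 25.6
```

Request:
{"fn": "send_rows", "kwargs": {
  "deltas": [
    {"fingers":0.05,"travel":[0.4,-2.4,-0.3],"roll":0},
    {"fingers":0.05,"travel":[0.8,-4.8,-0.3],"roll":0},
    {"fingers":0.05,"travel":[1.4,-7.2,-0.3],"roll":0},
    {"fingers":0.05,"travel":[2,-9.6,-0.3],"roll":0},
    {"fingers":0.05,"travel":[2.7,-11.9,-0.3],"roll":0},
    {"fingers":0.05,"travel":[3.5,-14.2,-0.3],"roll":0},
    {"fingers":0.05,"travel":[4.4,-16.5,-0.3],"roll":0},
    {"fingers":0.05,"travel":[5.4,-18.7,-0.3],"roll":0}
  ]
}}

```text
t: 22.4
eef_pos: [516.3, -44.8, 141.5]
orientation: [-2.65, -1.687, 0.002]
contact_force: [-1.9, -4.0, 6.4]
grip_width: 0.199
gripper_force: 25.6
```

Request:
{"fn": "send_rows", "kwargs": {
  "deltas": [
    {"fingers":0.05,"travel":[1,-2.2,-0.2],"roll":0},
    {"fingers":0.05,"travel":[2.1,-4.4,-0.2],"roll":0},
    {"fingers":0.05,"travel":[3.3,-6.5,-0.2],"roll":0},
    {"fingers":0.05,"travel":[4.6,-8.6,-0.2],"roll":0},
    {"fingers":0.05,"travel":[5.9,-10.7,-0.2],"roll":0},
    {"fingers":0.05,"travel":[7.3,-12.7,-0.2],"roll":0},
    {"fingers":0.05,"travel":[8.8,-14.6,-0.2],"roll":0},
    {"fingers":0.05,"travel":[10.3,-16.5,-0.2],"roll":0}
  ]
}}

```text
t: 23.07
eef_pos: [505.6, -28.0, 141.5]
orientation: [-2.649, -1.688, 0.002]
contact_force: [-2.3, -3.8, 4.1]
grip_width: 0.203
gripper_force: 25.5
```

Request:
{"fn": "send_rows", "kwargs": {
  "deltas": [
    {"fingers":0.05,"travel":[1.6,-1.8,-0.1],"roll":0},
    {"fingers":0.05,"travel":[3.3,-3.6,-0.1],"roll":0},
    {"fingers":0.05,"travel":[5,-5.4,-0.1],"roll":0},
    {"fingers":0.05,"travel":[6.8,-7,-0.1],"roll":0},
    {"fingers":0.05,"travel":[8.6,-8.6,-0.1],"roll":0},
    {"fingers":0.05,"travel":[10.5,-10.2,-0.1],"roll":0},
    {"fingers":0.05,"travel":[12.5,-11.6,-0.1],"roll":0},
    {"fingers":0.05,"travel":[14.5,-13,-0.1],"roll":0}
  ]
}}

```text
t: 23.73
eef_pos: [500.2, -9.2, 141.7]
orientation: [-2.649, -1.688, 0.001]
contact_force: [-4.3, -3.1, 4.3]
grip_width: 0.205
gripper_force: 25.4
```

Request:
{"fn": "send_rows", "kwargs": {
  "deltas": [
    {"fingers":0.05,"travel":[2,-1.3,0],"roll":0},
    {"fingers":0.05,"travel":[4.1,-2.6,0],"roll":0},
    {"fingers":0.05,"travel":[6.3,-3.8,0],"roll":0},
    {"fingers":0.05,"travel":[8.5,-4.9,0],"roll":0},
    {"fingers":0.05,"travel":[10.7,-5.9,0],"roll":0},
    {"fingers":0.05,"travel":[12.9,-6.9,0],"roll":0},
    {"fingers":0.05,"travel":[15.2,-7.7,0],"roll":0},
    {"fingers":0.05,"travel":[17.5,-8.5,0],"roll":0}
  ]
}}

```text
t: 24.4
eef_pos: [500.2, 10.4, 141.7]
orientation: [-2.649, -1.688, 0.001]
contact_force: [-4.1, -1.3, 2.1]
grip_width: 0.2
gripper_force: 25.3
```

Request:
{"fn": "send_rows", "kwargs": {
  "deltas": [
    {"fingers":0.05,"travel":[2.3,-0.7,0],"roll":0},
    {"fingers":0.05,"travel":[4.7,-1.3,0],"roll":0},
    {"fingers":0.05,"travel":[7.1,-1.9,0],"roll":0},
    {"fingers":0.05,"travel":[9.5,-2.4,0],"roll":0},
    {"fingers":0.05,"travel":[11.9,-2.7,0],"roll":0},
    {"fingers":0.05,"travel":[14.3,-3,0],"roll":0},
    {"fingers":0.05,"travel":[16.7,-3.3,0],"roll":0},
    {"fingers":0.05,"travel":[19.2,-3.4,0],"roll":0}
  ]
}}

```text
t: 25.07
eef_pos: [505.6, 29.2, 141.8]
orientation: [-2.649, -1.688, -0.0]
contact_force: [-4.4, -1.0, 1.6]
grip_width: 0.198
gripper_force: 25.2
```

Request:
{"fn": "send_rows", "kwargs": {
  "deltas": [
    {"fingers":0.05,"travel":[2.4,0,0.2],"roll":0},
    {"fingers":0.05,"travel":[4.9,0,0.2],"roll":0},
    {"fingers":0.05,"travel":[7.3,0.1,0.2],"roll":0},
    {"fingers":0.05,"travel":[9.8,0.3,0.2],"roll":0},
    {"fingers":0.05,"travel":[12.2,0.6,0.2],"roll":0},
    {"fingers":0.05,"travel":[14.6,1,0.2],"roll":0},
    {"fingers":0.05,"travel":[17,1.5,0.2],"roll":0},
    {"fingers":0.05,"travel":[19.4,2,0.2],"roll":0}
  ]
}}

```text
t: 25.73
eef_pos: [515.8, 45.8, 141.6]
orientation: [2.65, 1.688, 0.0]
contact_force: [-4.0, 0.2, 2.0]
grip_width: 0.202
gripper_force: 25.2
```

Request:
{"fn": "send_rows", "kwargs": {
  "deltas": [
    {"fingers":0.05,"travel":[2.4,0.6,0],"roll":0},
    {"fingers":0.05,"travel":[4.7,1.3,0],"roll":0},
    {"fingers":0.05,"travel":[7,2.1,0],"roll":0},
    {"fingers":0.05,"travel":[9.3,3,0],"roll":0},
    {"fingers":0.05,"travel":[11.5,4,0],"roll":0},
    {"fingers":0.05,"travel":[13.8,5,0],"roll":0},
    {"fingers":0.05,"travel":[15.9,6.1,0],"roll":0},
    {"fingers":0.05,"travel":[18.1,7.3,0],"roll":0}
  ]
}}

```text
t: 26.4
eef_pos: [528.8, 58.1, 141.4]
orientation: [-2.65, -1.687, 0.004]
contact_force: [-7.3, -3.7, 4.3]
grip_width: 0.203
gripper_force: 25.4
```

The tangential force jumped to about 8 N, which is roughly 0.28 rad of twist. I'll confirm it and check the bath before easing off.

```bash
python3 - <<'E'
from h import *
for i in range(3):
    circ([568.8,.6],-2); p,d=ctrl.read_camera('top')
C=cloud('top',d);w=(np.hypot(C[...,0]-620,C[...,1]-295)<140)&(p.max(2)<60)&(C[...,2]>100)
p0,d0=load('top',0);C0=cloud('top',d0);w0=(np.hypot(C0[...,0]-620,C0[...,1]-295)<140)&(p0.max(2)<60)&(C0[...,2]>100)
print('rim z now',np.median(C[w][:,2]),'start',np.median(C0[w0][:,2]))
E
```

```text
t 26.4 ang 124.8 r 70.1 z 141.4 Ftan(+ resists cw) 8.1 Frad 1.1 Fz 4.3 w 0.203 q7 -0.79
[-2.2, -1.1] [-4.3, -2.2] [-6.6, -3.3] [-8.8, -4.2] [-11.1, -5.1] [-13.4, -5.9] [-15.7, -6.6] [-18.1, -7.3] 
t 26.45 ang 124.4 r 70.1 z 141.4 Ftan(+ resists cw) 8.3 Frad 1.3 Fz 4.5 w 0.197 q7 -0.79
[-2.2, -1.1] [-4.4, -2.2] [-6.6, -3.3] [-8.8, -4.2] [-11.1, -5.1] [-13.4, -6.0] [-15.7, -6.7] [-18.1, -7.4] 
t 26.5 ang 124.7 r 70.1 z 141.3 Ftan(+ resists cw) 7.8 Frad 2.8 Fz 5.9 w 0.202 q7 -0.79
[-2.2, -1.1] [-4.3, -2.3] [-6.5, -3.3] [-8.8, -4.3] [-11.1, -5.2] [-13.4, -6.0] [-15.7, -6.7] [-18.1, -7.3] 
rim z now 280.9475590565549 start 125.76794277795867
```

Request:
{"fn": "send_rows", "kwargs": {
  "deltas": [
    {"fingers":0.05,"travel":[-2.2,-1.1,0],"roll":0},
    {"fingers":0.05,"travel":[-4.4,-2.2,0],"roll":0},
    {"fingers":0.05,"travel":[-6.6,-3.3,0],"roll":0},
    {"fingers":0.05,"travel":[-8.8,-4.2,0],"roll":0},
    {"fingers":0.05,"travel":[-11.1,-5.1,0],"roll":0},
    {"fingers":0.05,"travel":[-13.4,-5.9,0],"roll":0},
    {"fingers":0.05,"travel":[-15.7,-6.6,0],"roll":0},
    {"fingers":0.05,"travel":[-15.7,-6.6,0],"roll":0}
  ]
}}

```text
t: 27.22
eef_pos: [517.0, 47.3, 141.6]
orientation: [-2.65, -1.687, -0.0]
contact_force: [-2.7, -0.7, 1.8]
grip_width: 0.202
gripper_force: 25.2
```

```bash
python3 -c "
from h import *
circ([568.8,.6],2)"
```

```text
t 27.22 ang 138.0 r 69.7 z 141.6 Ftan(+ resists cw) 2.3 Frad 1.6 Fz 1.8 w 0.202 q7 -0.77
[2.4, 0.5] [4.7, 1.3] [7.0, 2.2] [9.2, 3.2] [11.4, 4.3] [13.6, 5.4] [15.7, 6.7] [17.7, 8.0]
```

Request:
{"fn": "send_rows", "kwargs": {
  "deltas": [
    {"fingers":0.05,"travel":[-2.4,-0.6,0],"roll":0},
    {"fingers":0.05,"travel":[-4.8,-1,0],"roll":0},
    {"fingers":0.05,"travel":[-4.8,-1,0],"roll":0},
    {"fingers":0.3,"travel":[-4.8,-1,0],"roll":0},
    {"fingers":0.45,"travel":[-4.8,-1,0],"roll":0},
    {"fingers":0.6,"travel":[-4.8,-1,0],"roll":0},
    {"fingers":0.6,"travel":[-4.8,-1,0],"roll":0},
    {"fingers":0.6,"travel":[-4.8,-1,0],"roll":0}
  ]
}}

```text
t: 27.88
eef_pos: [514.5, 43.5, 141.6]
orientation: [2.65, 1.688, 0.001]
contact_force: [0.2, 0.3, 0.2]
grip_width: 0.6
gripper_force: 0.0
```

Request:
{"fn": "send_rows", "kwargs": {
  "deltas": [
    {"fingers":0.6,"travel":[0,0,-5],"roll":0},
    {"fingers":0.6,"travel":[0,0,-15],"roll":0},
    {"fingers":0.6,"travel":[0,0,-30],"roll":0},
    {"fingers":0.6,"travel":[0,0,-50],"roll":0},
    {"fingers":0.6,"travel":[0,0,-70],"roll":0},
    {"fingers":0.6,"travel":[0,0,-90],"roll":0},
    {"fingers":0.6,"travel":[0,0,-90],"roll":0},
    {"fingers":0.6,"travel":[0,0,-90],"roll":0}
  ]
}}

```text
t: 28.55
eef_pos: [514.9, 43.7, 233.4]
orientation: [2.649, 1.687, 0.005]
contact_force: [-0.4, -0.5, -0.7]
grip_width: 0.602
gripper_force: 0.0
```

```bash
python3 - <<'E'
from h import *
go()
p,d=ctrl.read_camera('side');np.savez('pics/side5.npz',p=p,d=d)
cv2.imwrite('pics/s5.png',cv2.resize(p[130:330,90:350,::-1],(780,600),interpolation=cv2.INTER_CUBIC))
C=cloud('side',d);b=np.hypot(C[...,0]-568.5,C[...,1])<40
print('crank arm top z',np.median(C[b&(C[...,2]>115)&(C[...,2]<150)&(p.min(2)>120)][:,2]))
E
```

```text
t 28.55 pos [514.9  43.7 233.4] yaw 65.0 tz [ 0.003  0.    -1.   ] q [ 0.    0.34 -0.24  1.84  0.1   0.96 -0.72] F [-0.4 -0.5 -0.7] M [ 0.05 -0.01 -0.03] w 0.602 gf 0.0
crank arm top z 133.4067965199834
```

View pics/s5.png

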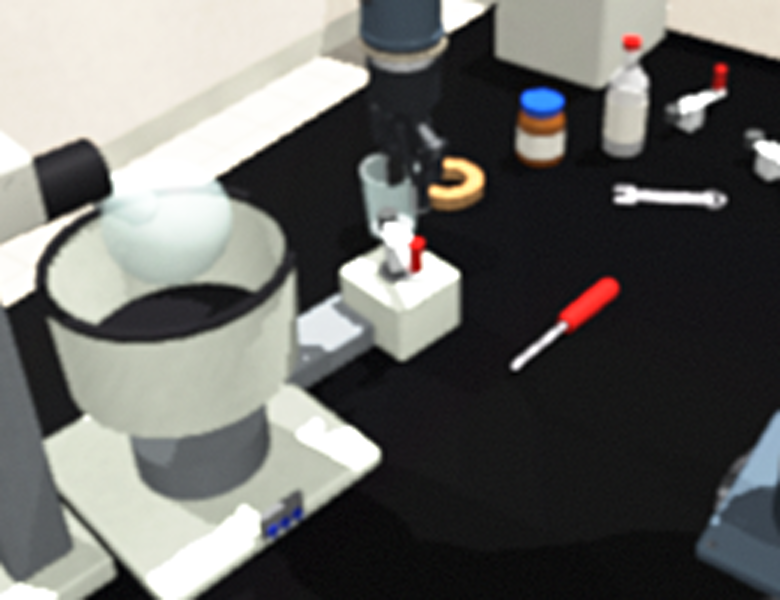

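The bath is visibly raised, with its rim around (165,260). The crank sits at (395,245) with its arm top measured at 133 mm, which matches fully seated. The gripper is clear and the other things are where they were.

```bash
python3 -c "
from cell import ctrl
print(ctrl.finish_job())"
```

```text
the job is handed in; nothing more can be done
None
```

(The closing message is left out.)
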